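# Fit the wheel head on a desktop pottery wheel

## Task

Fit the wide wheel head on the small pottery wheel: set its hollow hub over the tapered spindle, let it centre itself, and turn it under light pressure until its slots drop over the drive dog, so that it sits fully home and level, then let go. Never force it down, and leave everything else on the table where it is.

Things in the scene. Friction and masses are not known exactly. Their poses are not given: they have to be found in the camera images.
- wide_head_mid (a point): Centre, half-way up, of the wide wheel head, a bare aluminium part 38 mm tall, about 0.15 kg: a round disc 60 mm across and 9 mm thick on a hub 41 mm across and 29 mm tall. It stands on the hub's foot, 19 mm below this point; the disc's rim is 10 to 19 mm above this point. z is up along its axis. Being round, it may be gripped across the disc's rim at any yaw.
- wide_head: The same head; origin at the centre of the hub's foot. The hub is hollow from below: a counterbore 28 mm across and 10 mm deep, then a blind tapered bore from 20 mm narrowing to 11 mm under the disc (half angle 12.5 degrees). Two slots 9 mm wide and 10 mm deep cross the foot at right angles, along its own x and y axes.
- spindle_home (a point): Point on the wheel's upright spindle axis where the wide head's centre (wide_head_mid) lies when fully home: 104 mm above the table; z is up. Home, the tapers have met. With its slots not over the drive arms the head stands 7.5 mm too high on them, with 1.5 mm of side play. It drops when the slots, which repeat every 90 degrees, are within about 3.5 degrees of the arms.
- spindle_top (a point): Tip of the spindle's steel nose, on its axis, 111.5 mm above the table. The nose is round, 28.5 mm tall, tapering from 25 mm across to 13 mm (half angle 12.5 degrees). It rises from a flange 43 mm across whose top is 83 mm above the table; fully home the hub's foot is 2 mm above that flange.
- drive_dog (a point): Point on the spindle axis at the top of the drive dog, 92.5 mm above the table: four square steel arms at right angles at the foot of the nose, 6.5 mm wide, reaching 20.5 mm from the axis. They turn with the spindle; the angle at which they stand differs each time and is not reported. The gear motor holds the spindle: it yields only to about 0.09 N m.
- wheel: The pottery wheel, fixed: a white box 215 mm (x) by 190 mm (y), 68 mm tall, control panel on its -x side, the spindle upright at its middle. Around the spindle a round splash pan, 180 mm across at its rim, at least 166 mm across inside, rim 96 mm and floor 73 mm above the table. Origin on the spindle axis at table height.
- small_head_mid (a point): Centre, half-way up, of the wheel's other head, to be left alone: same metal, hub and height (38 mm), but its disc is only 45 mm across. The two heads may stand in either of two places.
- palette_plate: White ceramic plate used as a palette, 164 mm across, 14 mm tall, origin at the centre of its underside. Bystander.
- ochre_tile: Small square tile painted ochre, 46 x 46 x 8 mm, origin at the centre of its underside. Bystander lying between the two heads.
- blue_tile: Small square tile painted blue, 46 x 46 x 8 mm, origin at the centre of its underside. Bystander.
- brush_pot: White pot 72 mm across and 85 mm tall with brushes standing in it to about 225 mm, leaning up to 55 mm out from its axis; origin at the centre of its underside. Bystander.
- tape_roll: Roll of masking tape lying flat, 88 mm across, 24 mm tall, origin at the centre of its underside. Bystander.
- paint_brush: Wooden brush lying flat along its own x, 200 mm long, 8 mm thick, origin at its middle on the table. Bystander.
- paint_bottle: Blue squeeze bottle, 62 mm across, 166 mm tall, origin at the centre of its underside. Bystander.
- pencil_tin: Black closed pencil tin, 72 x 52 x 39 mm, origin at the centre of its underside. Bystander.
Not all that is in view belongs to the job. What is shaped like the wide_head but turquoise or yellow is not meant.

How it is judged:
By the outcome, as a careful person would: the job done as asked, in the order asked, and still so for the second after the job is handed in, with the robot touching nothing.
It also fails if it takes over 72 s, if anything falls off the work surface, if the arm or the gripper's body presses on something with over 40 N, if the wrist force passes 120 N, or if a joint passes its speed limit or range.

## Robot

A 6-joint arm with a two-finger parallel gripper is mounted at the origin on the work surface. World frame = base frame: x ahead of the robot, y to its left, z up, the work surface at z = 0. Lengths are in mm, angles in rad, forces in N, time in s.
With the tool pointing down it reaches from about 225 to 875 mm from the base axis. Payload 3.4 kg.
Tool frame: the origin (TCP) lies midway between the tips of the shut fingers; the grasp point (between the pads) lies 19 mm behind it (robot.grip_depth is the z of the grasp point in the tool frame, in mm); z points along the fingers, y is the direction in which the jaws open and shut (so a half turn about z gives the same grasp; the last joint's range is limited). The gripper opens to 85 mm and grips with 20 to 120 N. Pads are 22 mm wide; open, the fingers measure 114 mm over their backs; the gripper's body (76 mm by 85 mm) begins 54 mm behind the grasp point. The pads swing forward as they close: fully open they stand 13 mm farther back than shut.
Start: joints at [-1.296, 0.276, 1.505, -0, 1.361, -0.121], TCP at [221.691, -530.581, 231.328] pointing down, gripper open.
Joint ranges: [-2.89, 2.89], [-0.75, 2.08], [0.22, 2.7], [-1.18, 4.32], [0.11, 2.71], [-2.7, 2.7]. Speed limits (rad/s): [2.57, 2.57, 3.14, 3.14, 3.14, 3.14].

## Interface

Orientations are given as a unit quaternion [w, x, y, z].
In Python, from bench import robot gives the robot as it stands.
- The arm moves only by the shell command python3 -m crank 'ROWS' [FORCE]. ROWS is JSON, a list of rows, each an object of numbers: "tx", "ty", "tz": the shift along the tool's x, y, z in cm; "rx", "ry", "rz": the turn, a rotation vector about the tool's x, y, z in degrees; "grip": the finger opening in cm, from 0 to 8.54. In form: [{"tx": .., "ty": .., "tz": .., "rx": .., "ry": .., "rz": .., "grip": ..}, ...]. A call has exactly 8 rows; each row is the pose to reach, as a shift and turn from the pose commanded when the call began, along the tool's axes at that moment; what a row does not reach only later rows make up. A row lasts 1/8 s, in which the tool goes at most 62.5 mm and 10.7 degrees, less where a joint would pass 70% of its speed; a pose out of reach is approached as far as the arm can. A call with a gripper value outside its range is refused whole. The fingers move at their own pace and stop on an object; FORCE is the grip in N (left out, the last holds). Time passes only in rows, so rows that repeat a pose let the fingers close, or fill a call up. It gives the time, the measured TCP pose, the force and the opening at its end, in the units of the state.
- robot.get_state(): the state, without advancing time (a new reading comes with each control period).
- robot.get_image(name): name is "scene" or "top" or "wrist"; returns the picture (480x640x3 uint8, red, green, blue); there is no depth.
- robot.calibration(name): a dict with "vertical_fov" (degrees; the focal length in pixels is half the picture's height over the tangent of half this angle, whatever the lens; pixels are square), "cx", "cy" (the principal point, pixels), "dist" ([k1, k2, p1, p2, k3] as OpenCV has them; the pictures are not rectified), "pose" (4x4, takes a point from camera to world coordinates); the wrist camera has in their place "T_tool_cam" (4x4, takes a point from camera to tool coordinates, whose origin is the TCP and whose axes are the flange's). Camera axes: x right, y up, looking along -z (the intrinsics and any distortion apply to the point x, -y, -z); pixel columns grow to the right and rows downward; lengths in mm; the calibration is good to about 2 mm. A picture is of the moment at which its call begins: read the wrist's pose just before it. calibration takes no time and is no camera call.
- robot.job_done(): hands the job in, once; it reports no verdict.
Trained networks look in the newest picture that a camera, given by its name, has taken for a name from the list of things; names that differ only in an ending like _2 or _b are one class to them, and where a whole thing is asked for, a point or a joint stands for the part that bears it (a point fixed in the world has none). Each returns a list of dicts, best first, with "score" (0 to 1); they miss things now and then, are a little off and sometimes report something else, mostly with a low value. They report only what shows in the picture. A call takes as long as a camera call. They do not tell look-alikes from the thing itself.
- robot.masks_of(thing, camera): "mask" (480x640 bool, what is visible of it) and "rect" ([left, top, right, bottom] in pixels, round what is visible of it).
- robot.place_of(thing, camera): "centre" ([row, column] in pixels: a listed point, or the origin of a listed thing).
The state is a dict: "t": time; "joint_pos": joint angles; "dq": joint speeds; "effort": joint torques, N m; "ee_pos": TCP position; "eef_rot": TCP orientation; "wrist_force": force on the tool from outside, world axes, zero at the start; "moment": the same for the moment, N m; "finger_gap": opening from 0.0 (shut) to 1.0 (fully open).
Only numpy, scipy, OpenCV 4.12 (cv2) and the standard library are available. Lean on these libraries where they do the work, as an engineer would, in place of code of your own. Each camera call takes 0.05 s, during which the arm holds its last target.

## Working session

There is one attempt and no reset: what is moved stays moved. The work goes in short steps, Python scripts to look and compute and a shell command to move; the robot and the scene stay as the last step left them, time stands still between calls to the robot, and variables do not carry over. Pictures are saved under pics/ and viewed, and the job is handed in when it is done.

```bash
ls; mkdir -p pics
python3 - <<'E'
from bench import robot
import cv2
for n in ("scene","top","wrist"):
    cv2.imwrite(f"pics/{n}0.png",robot.get_image(n)[:,:,::-1])
    c=robot.calibration(n); print(n,c)
print(robot.get_state(), robot.grip_depth)
E
```

```text
pics
scene {'vertical_fov': 49.41607862211691, 'cx': 316.9757185759278, 'cy': 243.88098328137494, 'dist': array([-0.06089849,  0.        ,  0.        ,  0.        ,  0.        ]), 'pose': array([[ 8.49382209e-01, -4.33355607e-01,  3.01252023e-01,
         1.05529564e+03],
       [ 5.27714725e-01,  6.88484221e-01, -4.97500399e-01,
        -7.58739794e+02],
       [ 8.18732336e-03,  5.81543116e-01,  8.13474383e-01,
         1.34969494e+03],
       [ 0.00000000e+00,  0.00000000e+00,  0.00000000e+00,
         1.00000000e+00]])}
top {'vertical_fov': 44.39967403757613, 'cx': 310.4686100555938, 'cy': 245.75579478784204, 'dist': array([0.03487652, 0.        , 0.        , 0.        , 0.        ]), 'pose': array([[ 1.18315071e-02,  9.97004036e-01, -7.64393042e-02,
         4.97756260e+02],
       [-9.99909903e-01,  1.22813762e-02,  5.41790016e-03,
         4.20202528e-01],
       [ 6.34044818e-03,  7.63683153e-02,  9.97059516e-01,
         1.39482134e+03],
       [ 0.00000000e+00,  0.00000000e+00,  0.00000000e+00,
         1.00000000e+00]])}
wrist {'vertical_fov': 58.024104368470155, 'cx': 316
[... 475 characters left out ...]
0]])}
{'t': 0.15, 'joint_pos': array([-1.29602333e+00,  2.76484452e-01,  1.50579406e+00,  1.44174081e-05,
        1.36069439e+00, -1.20991839e-01]), 'dq': array([-0.00051187, -0.00134344, -0.00334749,  0.00086802,  0.0013176 ,
       -0.00056851]), 'effort': array([ 1.92490668e-03, -4.17145264e+01, -2.46032292e+01, -8.20837636e-05,
        7.62088574e-03, -1.07573777e-05]), 'ee_pos': array([ 221.57520352, -530.19898113,  230.63785146]), 'eef_rot': array([-6.88627753e-04,  9.80485142e-01,  1.96591991e-01, -4.59835499e-05]), 'wrist_force': array([ 0.01124703,  0.0216227 , -0.0872055 ]), 'moment': array([0.01633515, 0.02059327, 0.03278038]), 'finger_gap': 0.9989917800782785} -18.700000000000003
```

View pics/scene0.png

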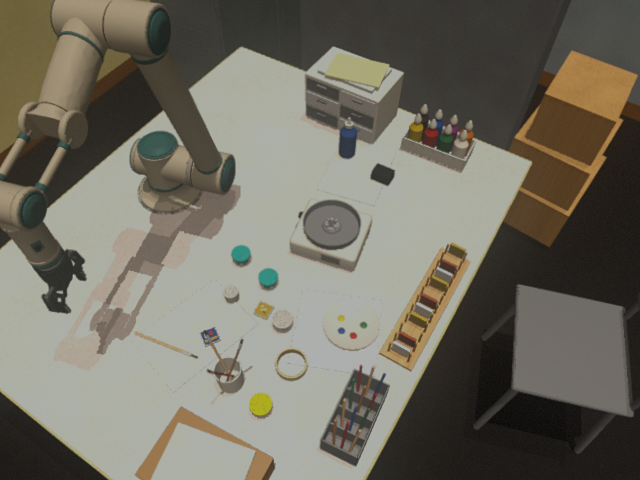

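View pics/top0.png

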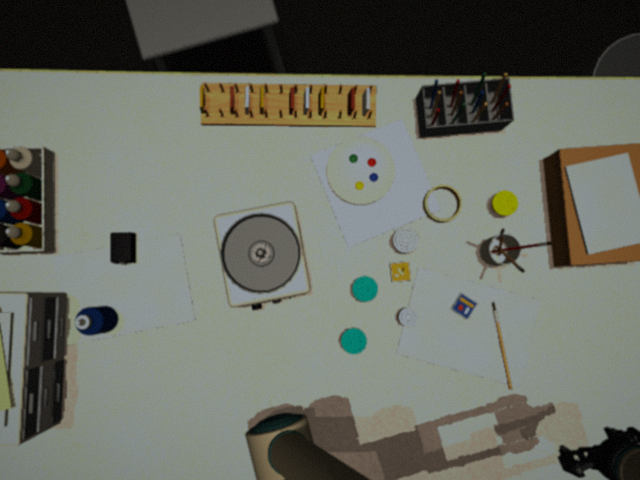

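View pics/wrist0.png

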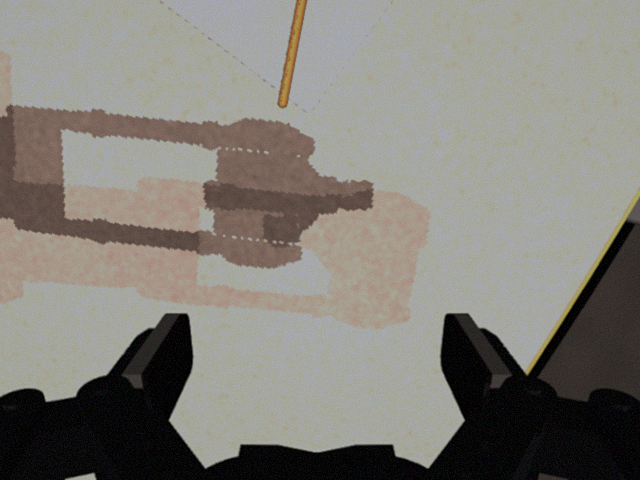

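```bash
cat > h.py <<'E'
import numpy as np, cv2
from bench import robot
from scipy.spatial.transform import Rotation as R
def q2R(q): return R.from_quat([q[1],q[2],q[3],q[0]]).as_matrix()
def cam(name,st=None):
    c=robot.calibration(name); f=240/np.tan(np.radians(c['vertical_fov']/2))
    K=np.array([[f,0,c['cx']],[0,f,c['cy']],[0,0,1]])
    if 'pose' in c: P=np.array(c['pose'])
    else:
        T=np.eye(4);T[:3,:3]=q2R(st['eef_rot']);T[:3,3]=st['ee_pos'];P=T@np.array(c['T_tool_cam'])
    return K,np.array(c['dist']),P
def ray(px,C):  # px (col,row)
    K,d,P=C
    u=cv2.undistortPoints(np.array([[px]],float),K,d)[0,0]
    v=P[:3,:3]@np.array([u[0],-u[1],-1.]); return P[:3,3],v
def atz(px,C,z):
    o,v=ray(px,C); return o+v*(z-o[2])/v[2]
def proj(p,C):
    K,d,P=C
    q=np.linalg.inv(P)@np.append(p,1); q=np.array([q[0],-q[1],-q[2]])
    return cv2.projectPoints(q.reshape(1,1,3),np.zeros(3),np.zeros(3),K,d)[0][0,0]
E
python3 - <<'E'
from h import *
Z=dict(wide_head_mid=19,small_head_mid=19,spindle_home=104,spindle_top=111.5,drive_dog=92.5,ochre_tile=0,blue_tile=0,brush_pot=0,tape_roll=0,paint_brush=0,paint_bottle=0,pencil_tin=0,palette_plate=0)
for n in ("top","scene"):
    robot.get_image(n);C=cam(n)
    for t,z in Z.items():
        if n=="scene" and z==0: continue
        for d in robot.place_of(t,n)[:4]:
            r,c=d['centre']; print(n,t,round(d['score'],2),np.round((c,r)),np.round(atz((c,r),C,z),1))
print(robot.get_state()['t'])
E
```

```text
top wide_head_mid 0.82 [363. 284.] [ 516.1 -131.2   19. ]
top wide_head_mid 0.77 [501. 204.] [ 707.6 -454.6   19. ]
top wide_head_mid 0.57 [353. 338.] [ 391.2 -107.7   19. ]
top wide_head_mid 0.56 [403. 240.] [ 619.7 -224.2   19. ]
top small_head_mid 0.77 [407. 317.] [ 439.  -233.1   19. ]
top spindle_home 0.93 [258. 253.] [579.5 109.2 104. ]
top spindle_home 0.33 [501. 348.] [ 380.7 -422.7  104. ]
top spindle_top 0.6 [260. 252.] [581.5 103.3 111.5]
top drive_dog 0.91 [265. 251.] [584.   94.9  92.5]
top drive_dog 0.74 [405. 237.] [ 620.2 -216.9   92.5]
top ochre_tile 0.84 [400. 273.] [ 543.  -220.6    0. ]
top blue_tile 0.97 [460. 308.] [ 461.9 -360.9    0. ]
top blue_tile 0.68 [262. 251.] [590.5 107.3   0. ]
top blue_tile 0.21 [264. 254.] [584.9 103.7   0. ]
top brush_pot 0.78 [494. 251.] [ 598. -443.    0.]
top tape_roll 0.73 [444. 203.] [ 710.4 -324.2    0. ]
top paint_brush 0.55 [499. 347.] [ 373.3 -451.7    0. ]
top paint_brush 0.42 [406. 239.] [ 622.7 -234.7    0. ]
top paint_bottle 0.92 [106. 318.] [429.7 468.9   0. ]
top pencil_tin 0.74 [127. 247.] [595.4 427.7   0. ]
top palette_plate 0.57 [361. 168.] [ 794.7 -126.6    0. ]
scene wide_head_mid 0.78 [280. 320.] [ 615.3 -226.3   19. ]
scene wide_head_mid 0.64 [243. 256.] [ 392.7 -105.2   19. ]
scene wide_head_mid 0.6 [258. 406.] [ 704.9 -463.5   19. ]
scene wide_head_mid 0.53 [333. 217.] [550.4 174.7  19. ]
scene small_head_mid 0.62 [229. 291.] [ 432.6 -226.8   19. ]
scene small_head_mid 0.48 [350. 327.] [ 792.6 -141.4   19. ]
scene spindle_home 0.91 [333. 223.] [594.  93. 104.]
scene spindle_top 0.95 [334. 217.] [589.3 111.2 111.5]
scene drive_dog 0.56 [327. 224.] [576.1  90.5  92.5]
scene drive_dog 0.41 [165. 345.] [ 424.6 -477.9   92.5]
scene drive_dog 0.33 [333. 217.] [578.7 122.4  92.5]
1.15
```

Candidates for the head in the top picture: turquoise at (365,289) and (353,340), and yellow at (504,203), which are the wrong colours. Bare metal at (404,241) is wide and (407,317) is narrower. I choose (404,241) and check it with a crop.

Run:
```python
from h import *
im=cv2.imread("pics/top0.png"); a=cv2.resize(im[190:350,330:530],None,fx=4,fy=4,interpolation=cv2.INTER_CUBIC)[:600]
cv2.imwrite("pics/crop_heads.png",a)
s=robot.get_state(); Rm=q2R(s['eef_rot'])
print(Rm.T@(np.array([618,-225,170])-s['ee_pos'])/10)
```

```text
[ 48.34805363 -12.91620478   6.13129575]
```

View pics/crop_heads.png

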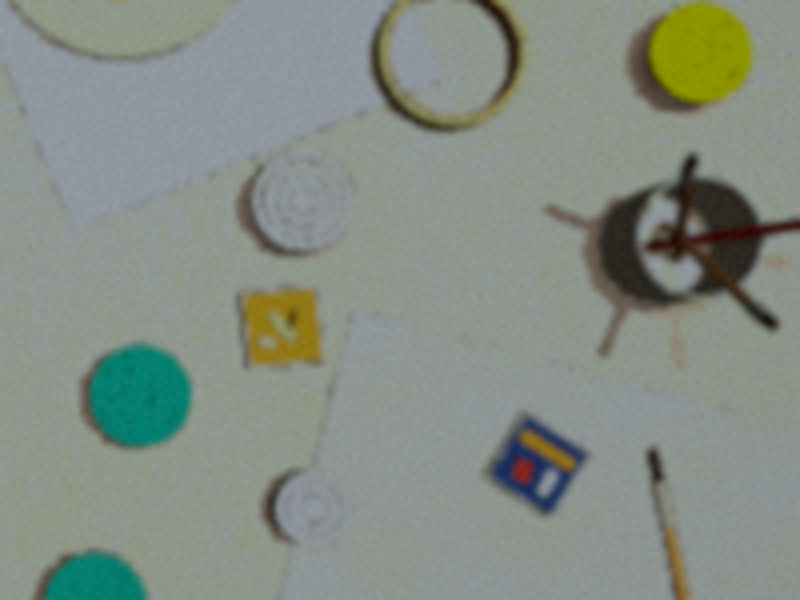

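The crop shows the wide bare-metal head at about (300,200), which is (404,241) in the full picture. The small head is at (308,508). I'm going over the wide one.

```bash
python3 -m crank '[{"tx":6,"ty":-1.6,"tz":0.7,"grip":8.54},{"tx":12,"ty":-3.2,"tz":1.5,"grip":8.54},{"tx":18,"ty":-4.8,"tz":2.2,"grip":8.54},{"tx":24,"ty":-6.4,"tz":3,"grip":8.54},{"tx":30,"ty":-8,"tz":3.8,"grip":8.54},{"tx":36,"ty":-9.6,"tz":4.5,"grip":8.54},{"tx":42,"ty":-11.2,"tz":5.3,"grip":8.54},{"tx":48.3,"ty":-12.9,"tz":6.1,"grip":8.54}]' 30
python3 -m crank '[{"tz":0,"grip":8.54},{"tz":0,"grip":8.54},{"tz":0,"grip":8.54},{"tz":0,"grip":8.54},{"tz":0,"grip":8.54},{"tz":0,"grip":8.54},{"tz":0,"grip":8.54},{"tz":0,"grip":8.54}]'
cat > look.py <<'E'
from h import *
import sys
s=robot.get_state(); im=robot.get_image("wrist"); cv2.imwrite(f"pics/{sys.argv[1]}.png",im[:,:,::-1])
C=cam("wrist",s); print(s['t'],s['ee_pos'],s['wrist_force'],s['finger_gap'])
for t,z in [a.split(':') for a in sys.argv[2:]]:
    z=float(z)
    for d in robot.place_of(t,"wrist")[:3]:
        r,c=d['centre']; p=atz((c,r),C,z); print(t,round(d['score'],2),(c,r),p,"tool cm",q2R(s['eef_rot']).T@(p-s['ee_pos'])/10)
    for d in robot.masks_of(t,"wrist")[:3]:
        print(' mask',round(d['score'],2),d['rect'])
E
python3 look.py w1 wide_head_mid:19
```

```text
1.15 [ 221.69333835 -530.57685679  231.31359418] [0.40849794 1.09567098 0.57875232] 0.9960200645343916invalid input
invalid input
```

View pics/w1.png

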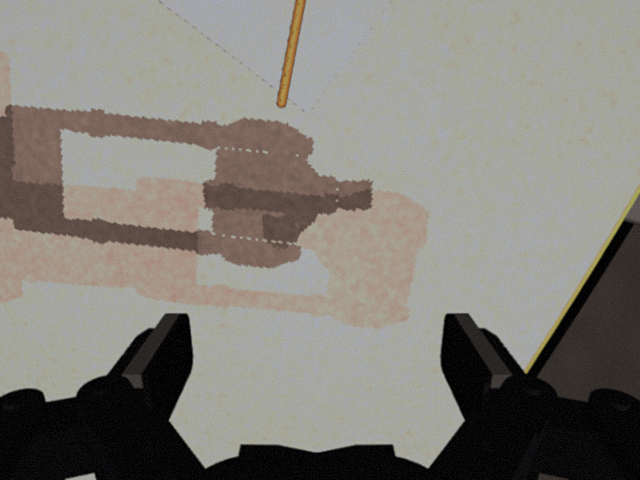

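The call was refused and nothing moved. Rows probably need every key.

```bash
python3 -m crank '[{"tx":6,"ty":-1.6,"tz":0.7,"rx":0,"ry":0,"rz":0,"grip":8.5},{"tx":12,"ty":-3.2,"tz":1.5,"rx":0,"ry":0,"rz":0,"grip":8.5},{"tx":18,"ty":-4.8,"tz":2.2,"rx":0,"ry":0,"rz":0,"grip":8.5},{"tx":24,"ty":-6.4,"tz":3,"rx":0,"ry":0,"rz":0,"grip":8.5},{"tx":30,"ty":-8,"tz":3.8,"rx":0,"ry":0,"rz":0,"grip":8.5},{"tx":36,"ty":-9.6,"tz":4.5,"rx":0,"ry":0,"rz":0,"grip":8.5},{"tx":42,"ty":-11.2,"tz":5.3,"rx":0,"ry":0,"rz":0,"grip":8.5},{"tx":48.3,"ty":-12.9,"tz":6.1,"rx":0,"ry":0,"rz":0,"grip":8.5}]' 30
```

```text
t: 2.3
ee_pos: [616.3, -226.3, 170.6]
eef_rot: [0.0, 0.98, 0.197, 0.0]
wrist_force: [0.7, -1.1, 0.3]
finger_gap: 0.994
```

```bash
python3 -c "
from bench import robot
[robot.get_image('wrist') for _ in range(3)]"; python3 look.py w2 wide_head_mid:19
```

```text
2.45 [ 616.56615569 -225.00476455  169.6141564 ] [-0.83671275 -0.34853902 -0.61188245] 0.9922944722071911
wide_head_mid 0.74 (147.0, 302.0) [ 505.95143614 -132.73953297   19.        ] tool cm [ -6.58467522 -12.79205822  15.07767991]
wide_head_mid 0.57 (318.2, 211.1) [ 621.02170547 -224.21347016   19.        ] tool cm [ 0.44699113  0.11692606 15.06112708]
 mask 0.83 [43.9, 376.1, 93.3, 399.3]
 mask 0.82 [98.1, 269.8, 183.0, 347.7]
 mask 0.76 [275.0, 171.9, 366.3, 264.4]
```

View pics/w2.png

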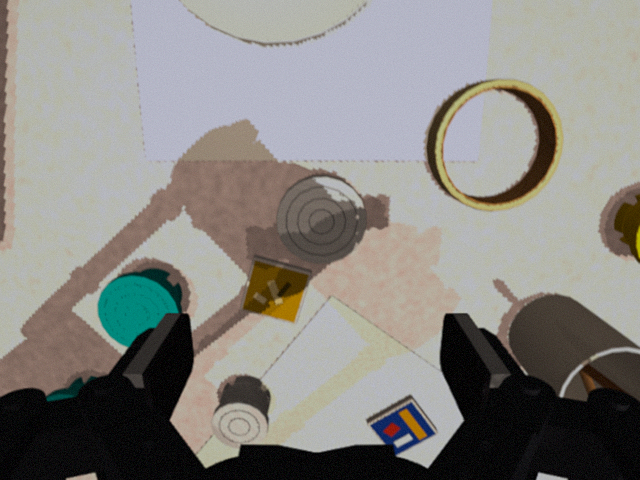

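The wide head's disc shows at (321,219), with its rings centred at about (321,221). I'm fitting its position at the top plane, z = 38.

Run:
```python
from h import *
s=robot.get_state();C=cam("wrist",s)
for px in [(321,221),(321,219.5),(276,219),(366,219)]:
    p=atz(px,C,38);print(p,q2R(s['eef_rot']).T@(p-s['ee_pos'])/10)
# overlay
im=cv2.imread("pics/w2.png")
c=atz((321,220),C,38)
for a in np.arange(0,360,4):
    for z in (38,29):
        q=proj([c[0]+30*np.cos(np.radians(a)),c[1]+30*np.sin(np.radians(a)),z],C)
        cv2.circle(im,tuple(int(round(v)) for v in q),0,(0,0,255) if z==38 else (255,0,0),-1)
cv2.imwrite("pics/w2o.png",cv2.resize(im[150:300,220:420],None,fx=4,fy=4,interpolation=cv2.INTER_NEAREST))
```

```text
[ 617.0596663  -230.09367239   38.        ] [ 0.21381929  0.29514819 13.2743036 ]
[ 618.00173547 -229.69686295   38.        ] [ 0.31604162  0.29482087 13.27421325]
[ 606.90460353 -202.22330212   38.        ] [ 0.35033163 -2.66799075 13.27369571]
[ 629.74734515 -256.90906364   38.        ] [ 0.35166283  3.25849479 13.27466919]
```

View pics/w2o.png

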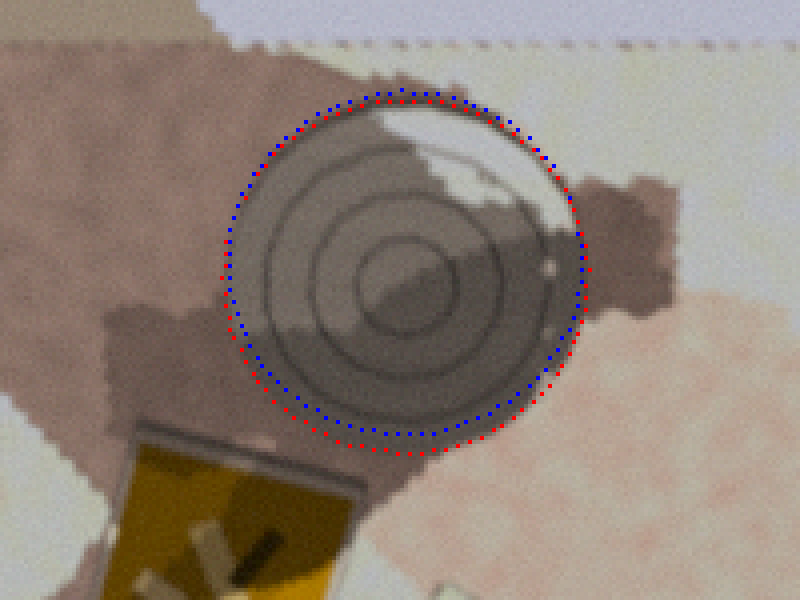

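```bash
python3 -m crank '[{"tx":0.1,"ty":0.1,"tz":3,"rx":0,"ry":0,"rz":0,"grip":8.5},{"tx":0.27,"ty":0.3,"tz":6,"rx":0,"ry":0,"rz":0,"grip":8.5},{"tx":0.27,"ty":0.3,"tz":9,"rx":0,"ry":0,"rz":0,"grip":8.5},{"tx":0.27,"ty":0.3,"tz":12,"rx":0,"ry":0,"rz":0,"grip":8.5},{"tx":0.27,"ty":0.3,"tz":14,"rx":0,"ry":0,"rz":0,"grip":8.5},{"tx":0.27,"ty":0.3,"tz":15.5,"rx":0,"ry":0,"rz":0,"grip":8.5},{"tx":0.27,"ty":0.3,"tz":16,"rx":0,"ry":0,"rz":0,"grip":8.5},{"tx":0.27,"ty":0.3,"tz":16,"rx":0,"ry":0,"rz":0,"grip":8.5}]' 30; python3 look.py w3
```

```text
t: 3.6
ee_pos: [618.4, -229.8, 11.1]
eef_rot: [0.0, 0.981, 0.196, 0.0]
wrist_force: [0.2, 0.5, -0.3]
finger_gap: 0.994
3.6 [ 618.36645036 -229.80910284   11.11667194] [ 0.21373559  0.49797504 -0.26212948] 0.9936428965282614
```

View pics/w3.png

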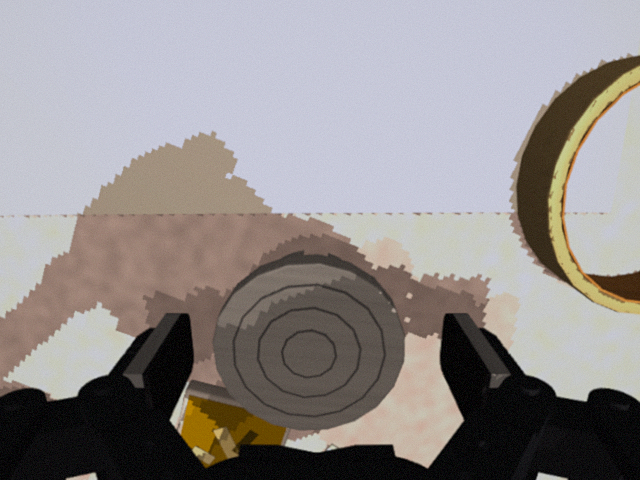

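Run:
```python
from h import *
s=robot.get_state();C=cam("wrist",s)
for px in [(309,353),(309.5,342)]:
    p=atz(px,C,38);print(p,q2R(s['eef_rot']).T@(p-s['ee_pos'])/10)
```

```text
[ 620.50994649 -226.55653758   38.        ] [ 0.28903509 -0.22962808 -2.6486941 ]
[ 624.15084927 -225.22532065   38.        ] [ 0.67630771 -0.2122235  -2.64835017]
```

```bash
python3 -m crank '[{"tx":0.3,"ty":-0.2,"tz":0.1,"rx":0,"ry":0,"rz":0,"grip":8.5},{"tx":0.3,"ty":-0.2,"tz":0.1,"rx":0,"ry":0,"rz":0,"grip":8.5},{"tx":0.3,"ty":-0.2,"tz":0.1,"rx":0,"ry":0,"rz":0,"grip":7},{"tx":0.3,"ty":-0.2,"tz":0.1,"rx":0,"ry":0,"rz":0,"grip":6.3},{"tx":0.3,"ty":-0.2,"tz":0.1,"rx":0,"ry":0,"rz":0,"grip":5.5},{"tx":0.3,"ty":-0.2,"tz":0.1,"rx":0,"ry":0,"rz":0,"grip":5},{"tx":0.3,"ty":-0.2,"tz":0.1,"rx":0,"ry":0,"rz":0,"grip":5},{"tx":0.3,"ty":-0.2,"tz":0.1,"rx":0,"ry":0,"rz":0,"grip":5}]' 40; python3 look.py w4
```

```text
t: 4.65
ee_pos: [620.6, -226.4, 10.2]
eef_rot: [0.0, 0.98, 0.197, 0.0]
wrist_force: [-0.1, 1.1, 5.8]
finger_gap: 0.684
4.65 [ 620.55937446 -226.38422003   10.18305869] [-0.11191249  1.05973463  5.82622832] 0.684135603099251
```

View pics/w4.png

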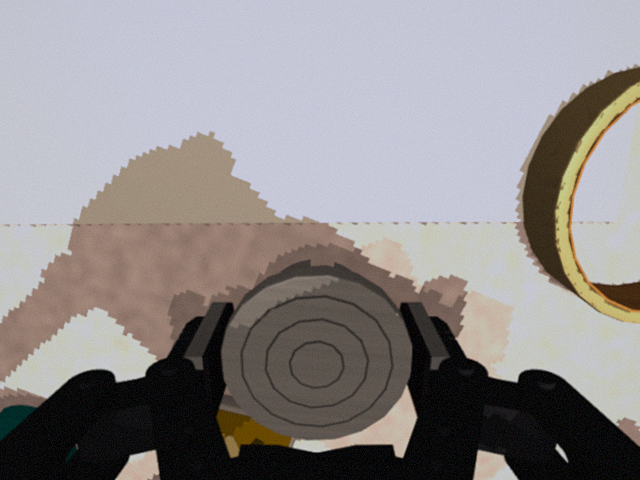

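```bash
python3 -m crank '[{"tx":0,"ty":0,"tz":0,"rx":0,"ry":0,"rz":0,"grip":5},{"tx":0,"ty":0,"tz":-0.5,"rx":0,"ry":0,"rz":0,"grip":5},{"tx":0,"ty":0,"tz":-2,"rx":0,"ry":0,"rz":0,"grip":5},{"tx":0,"ty":0,"tz":-4.5,"rx":0,"ry":0,"rz":0,"grip":5},{"tx":0,"ty":0,"tz":-8,"rx":0,"ry":0,"rz":0,"grip":5},{"tx":0,"ty":0,"tz":-12,"rx":0,"ry":0,"rz":0,"grip":5},{"tx":0,"ty":0,"tz":-15,"rx":0,"ry":0,"rz":0,"grip":5},{"tx":0,"ty":0,"tz":-16,"rx":0,"ry":0,"rz":0,"grip":5}]' 40; python3 look.py w5
python3 - <<'E'
from h import *
cv2.imwrite("pics/s5.png",robot.get_image("scene")[:,:,::-1])
im=robot.get_image("top");cv2.imwrite("pics/t5.png",im[:,:,::-1])
C=cam("top")
for t,z in (("spindle_top",111.5),("drive_dog",92.5),("spindle_home",104)):
    for d in robot.place_of(t,"top")[:2]:
        r,c=d['centre'];print(t,round(d['score'],2),(c,r),atz((c,r),C,z))
for d in robot.masks_of("wheel","top")[:1]: print(d['rect'])
cv2.imwrite("pics/t5c.png",cv2.resize(im[200:310,200:320,::-1],None,fx=5,fy=5,interpolation=cv2.INTER_CUBIC))
E
```

```text
t: 5.7
ee_pos: [621.4, -226.8, 172.6]
eef_rot: [0.001, 0.98, 0.197, 0.002]
wrist_force: [-0.3, -0.3, -0.6]
finger_gap: 0.687
5.7 [ 621.43504547 -226.76864637  172.62835892] [-0.27729391 -0.30303858 -0.62497283] 0.6870659056264504
spindle_top 0.88 (260.1, 252.7) [579.57100912 103.30713543 111.5       ]
drive_dog 0.86 (263.5, 252.1) [582.20697344  97.32370926  92.5       ]
spindle_home 0.71 (262.6, 256.2) [572.41321688  98.28053855 104.        ]
[215.7, 198.3, 312.2, 314.0]
```

View pics/w5.png

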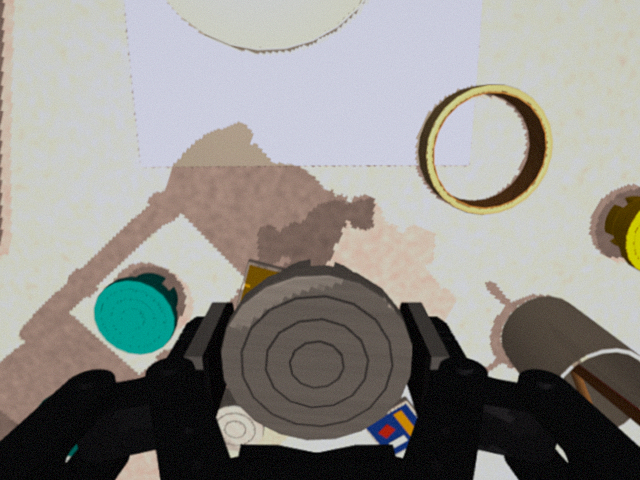

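View pics/t5c.png

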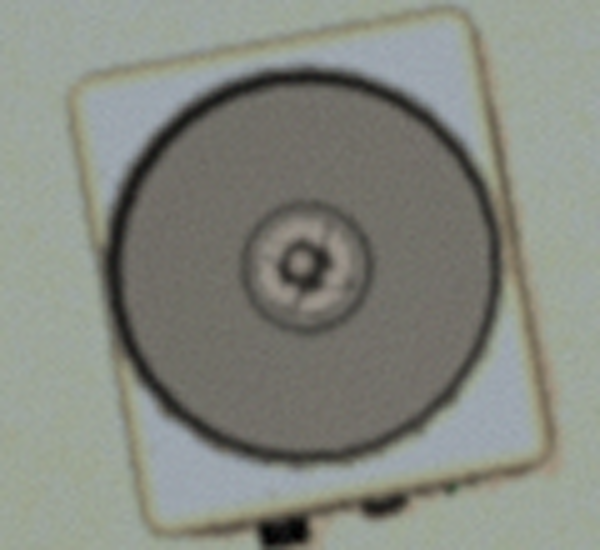

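View pics/s5.png

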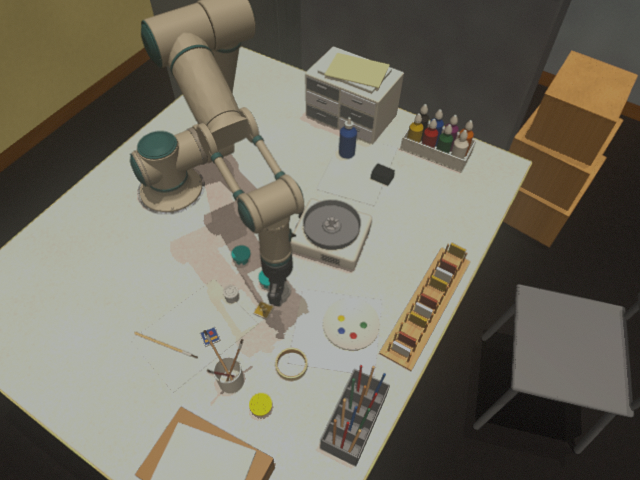

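The head is in the grip and lifted, with the disc centred between the pads at about (317,360). The next stop is short of the spindle so the wrist camera can see the nose and dog.

Run:
```python
from h import *
s=robot.get_state(); print(q2R(s['eef_rot']).T@(np.array([506,72,165])-s['ee_pos'])/10, R.from_matrix(q2R(s['eef_rot'])).as_rotvec())
```

```text
[  1.00835964 -31.86425428   0.36989714] [-3.07843906 -0.61734306  0.00401187]
```

```bash
python3 -m crank '[{"tx":0.1,"ty":-3.5,"tz":0,"rx":0,"ry":0,"rz":0,"grip":5},{"tx":0.3,"ty":-8.5,"tz":0,"rx":0,"ry":0,"rz":0,"grip":5},{"tx":0.4,"ty":-13.5,"tz":0,"rx":0,"ry":0,"rz":0,"grip":5},{"tx":0.6,"ty":-18.5,"tz":0,"rx":0,"ry":0,"rz":0,"grip":5},{"tx":0.8,"ty":-23.5,"tz":0.2,"rx":0,"ry":0,"rz":0,"grip":5},{"tx":0.9,"ty":-28,"tz":0.3,"rx":0,"ry":0,"rz":0,"grip":5},{"tx":1,"ty":-31,"tz":0.3,"rx":0,"ry":0,"rz":0,"grip":5},{"tx":1,"ty":-31.9,"tz":0.3,"rx":0,"ry":0,"rz":0,"grip":5}]' 40; python3 -c "
from bench import robot
[robot.get_image('wrist') for _ in range(3)]"; python3 look.py w6 spindle_top:111.5 drive_dog:92.5
```

```text
t: 7.05
ee_pos: [505.3, 73.3, 166.0]
eef_rot: [-0.0, 0.98, 0.198, -0.001]
wrist_force: [1.3, -0.1, -1.1]
finger_gap: 0.686
7.2 [506.83049763  71.52338108 166.46736499] [ 1.06059914 -0.1741276  -1.65046233] 0.6828696219622181
spindle_top 0.84 (314.1, 92.0) [581.49702682 103.88106047 111.5       ] tool cm [ 8.13894007 -0.10587721  5.49378345]
 mask 0.7 [126.0, 0.8, 511.2, 293.0]
drive_dog 0.77 (315.4, 90.4) [582.82660297 103.86056289  92.5       ] tool cm [ 8.26146544 -0.05409415  7.39378029]
 mask 0.7 [125.2, 0.4, 510.2, 294.5]
 mask 0.69 [218.5, 258.1, 411.4, 440.3]
```

View pics/w6.png

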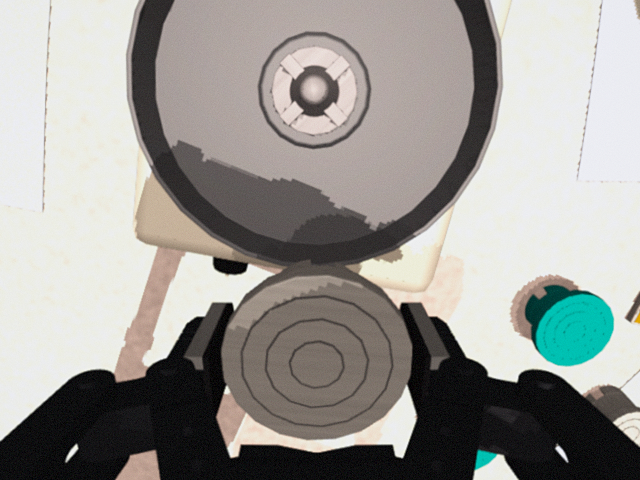

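Run:
```python
from h import *
s=robot.get_state();C=cam("wrist",s);Rm=q2R(s['eef_rot'])
p=atz((317,363),C,s['ee_pos'][2]+27.8);h=Rm.T@(p-s['ee_pos']);print("head in tool",h)
im=cv2.imread("pics/w6.png")
for nm,px,z in (("tip",(315,88.5),111.5),("dog",(315,90),92.5),("flange",(315,90.5),83),("panrim",(314,79),96)):
    p=atz(px,C,z);print(nm,p,Rm.T@(p-s['ee_pos']))
a=cv2.resize(im[20:160,240:390],None,fx=4,fy=4,interpolation=cv2.INTER_CUBIC)
cv2.imwrite("pics/w6c.png",a)
```

```text
head in tool [  0.16965104   0.17085916 -27.79997437]
tip [583.31779892 103.38151216 111.5       ] [82.86150936 -0.66633204 55.06790993]
dog [583.23679095 103.41332747  92.5       ] [82.80234099 -0.7332814  74.06789918]
flange [583.26498068 103.45777071  83.        ] [82.84714165 -0.7667036  83.56788053]
panrim [587.53689207 105.69380169  96.        ] [87.64797732 -1.18506197 70.56688001]
```

View pics/w6c.png

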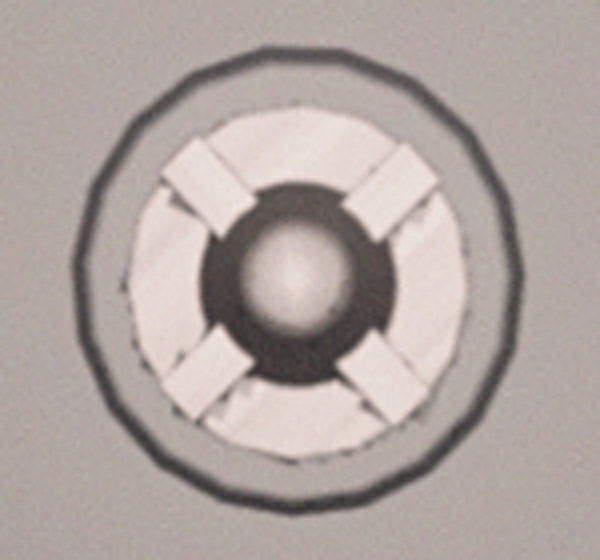

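All four measurements agree on the spindle axis at about (583,103). The dog arms sit at about 45° to the tool axes. I'm moving to just above the nose.

```bash
python3 -m crank '[{"tx":1,"ty":0,"tz":0,"rx":0,"ry":0,"rz":0,"grip":5},{"tx":3.5,"ty":0,"tz":0,"rx":0,"ry":0,"rz":0,"grip":5},{"tx":6,"ty":-0.1,"tz":0.5,"rx":0,"ry":0,"rz":0,"grip":5},{"tx":8.1,"ty":-0.1,"tz":1.5,"rx":0,"ry":0,"rz":0,"grip":5},{"tx":8.25,"ty":-0.1,"tz":2.5,"rx":0,"ry":0,"rz":0,"grip":5},{"tx":8.25,"ty":-0.1,"tz":3.5,"rx":0,"ry":0,"rz":0,"grip":5},{"tx":8.25,"ty":-0.1,"tz":3.8,"rx":0,"ry":0,"rz":0,"grip":5},{"tx":8.25,"ty":-0.1,"tz":3.8,"rx":0,"ry":0,"rz":0,"grip":5}]' 40; python3 look.py w7
python3 - <<'E'
from h import *
im=robot.get_image("scene")
cv2.imwrite("pics/s7.png",cv2.resize(im[150:300,250:420,::-1],None,fx=4,fy=4,interpolation=cv2.INTER_CUBIC))
print(robot.get_state()['ee_pos'],robot.get_state()['moment'],robot.get_state()['wrist_force'])
E
```

```text
t: 8.45
ee_pos: [581.7, 104.4, 128.6]
eef_rot: [0.0, 0.981, 0.196, -0.0]
wrist_force: [0.1, 1.2, -0.9]
finger_gap: 0.686
8.45 [581.69068061 104.40165328 128.59398571] [ 0.05628039  1.23653261 -0.92773411] 0.6859093588393013
[582.35465416 104.50642531 129.25460344] [-0.00579436 -0.00687028  0.0027373 ] [ 0.30534086  0.79016516 -1.65103812]
```

View pics/s7.png

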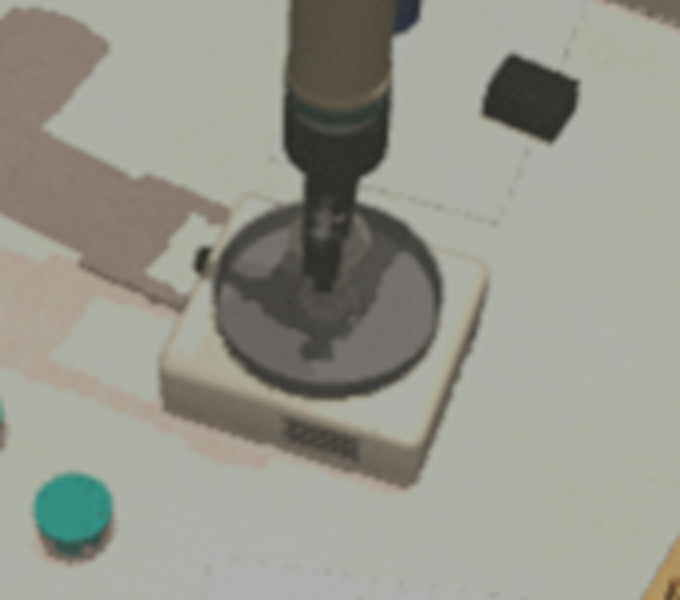

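View pics/w7.png

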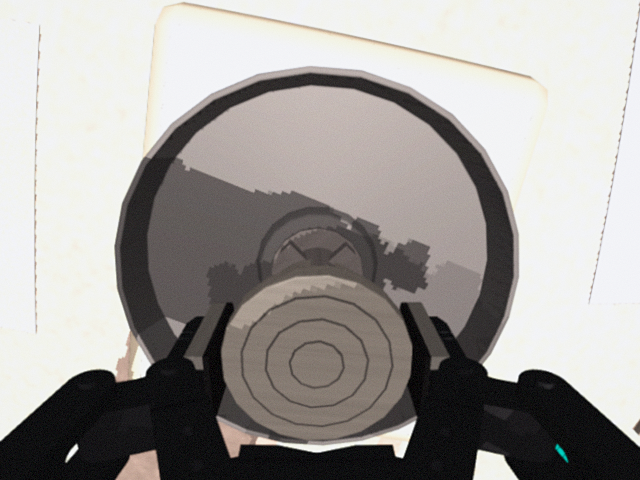

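```bash
python3 -m crank '[{"tx":0,"ty":0.07,"tz":0.4,"rx":0,"ry":0,"rz":0,"grip":5},{"tx":0,"ty":0.07,"tz":0.8,"rx":0,"ry":0,"rz":0,"grip":5},{"tx":0,"ty":0.07,"tz":1.2,"rx":0,"ry":0,"rz":0,"grip":5},{"tx":0,"ty":0.07,"tz":1.6,"rx":0,"ry":0,"rz":0,"grip":5},{"tx":0,"ty":0.07,"tz":1.9,"rx":0,"ry":0,"rz":0,"grip":5},{"tx":0,"ty":0.07,"tz":2.2,"rx":0,"ry":0,"rz":0,"grip":5},{"tx":0,"ty":0.07,"tz":2.3,"rx":0,"ry":0,"rz":0,"grip":5},{"tx":0,"ty":0.07,"tz":2.3,"rx":0,"ry":0,"rz":0,"grip":5}]'
cat > st.py <<'E'
from h import *
L=[]
for _ in range(4):
    robot.get_image("wrist"); s=robot.get_state(); L.append(np.r_[s['ee_pos'],s['wrist_force'],s['moment']])
print(s['t'],np.round(np.mean(L,0),2), "j6",s['joint_pos'][5])
E
python3 st.py
```

```text
t: 9.55
ee_pos: [582.6, 104.0, 105.7]
eef_rot: [0.0, 0.98, 0.197, -0.0]
wrist_force: [-0.1, -0.1, -1.8]
finger_gap: 0.688
9.75 [ 5.8274e+02  1.0398e+02  1.0585e+02  1.5000e-01 -4.7000e-01 -1.6200e+00
  0.0000e+00  2.0000e-02 -1.0000e-02] j6 1.2341394570994877
```

```bash
python3 -m crank '[{"tx":0,"ty":0,"tz":0.05,"rx":0,"ry":0,"rz":0,"grip":5},{"tx":0,"ty":0,"tz":0.1,"rx":0,"ry":0,"rz":0,"grip":5},{"tx":0,"ty":0,"tz":0.15,"rx":0,"ry":0,"rz":0,"grip":5},{"tx":0,"ty":0,"tz":0.2,"rx":0,"ry":0,"rz":0,"grip":5},{"tx":0,"ty":0,"tz":0.25,"rx":0,"ry":0,"rz":0,"grip":5},{"tx":0,"ty":0,"tz":0.3,"rx":0,"ry":0,"rz":0,"grip":5},{"tx":0,"ty":0,"tz":0.3,"rx":0,"ry":0,"rz":0,"grip":5},{"tx":0,"ty":0,"tz":0.3,"rx":0,"ry":0,"rz":0,"grip":5}]';python3 st.py
```

```text
t: 10.75
ee_pos: [582.7, 104.0, 102.7]
eef_rot: [0.0, 0.98, 0.197, 0.0]
wrist_force: [-0.2, -0.2, -2.2]
finger_gap: 0.686
10.95 [ 5.8265e+02  1.0398e+02  1.0273e+02 -1.2000e-01 -3.2000e-01 -1.5800e+00
 -3.0000e-02  2.0000e-02  0.0000e+00] j6 1.2341687833976014
```

```bash
python3 -m crank '[{"tx":0,"ty":0,"tz":0.02,"rx":0,"ry":0,"rz":0,"grip":5},{"tx":0,"ty":0,"tz":0.04,"rx":0,"ry":0,"rz":0,"grip":5},{"tx":0,"ty":0,"tz":0.06,"rx":0,"ry":0,"rz":0,"grip":5},{"tx":0,"ty":0,"tz":0.08,"rx":0,"ry":0,"rz":0,"grip":5},{"tx":0,"ty":0,"tz":0.1,"rx":0,"ry":0,"rz":0,"grip":5},{"tx":0,"ty":0,"tz":0.12,"rx":0,"ry":0,"rz":0,"grip":5},{"tx":0,"ty":0,"tz":0.12,"rx":0,"ry":0,"rz":0,"grip":5},{"tx":0,"ty":0,"tz":0.12,"rx":0,"ry":0,"rz":0,"grip":5}]';python3 st.py
```

```text
t: 11.95
ee_pos: [582.8, 104.0, 102.6]
eef_rot: [0.0, 0.98, 0.197, 0.0]
wrist_force: [-2.6, -0.5, 6.6]
finger_gap: 0.679
12.15 [ 5.8282e+02  1.0405e+02  1.0262e+02 -1.9500e+00  1.1000e-01  7.0900e+00
  2.0000e-02  3.5000e-01 -1.0000e-02] j6 1.2341687245835367
```

Contact with the arm tops came at TCP z = 102.6, as predicted for standing on the arms. I'm easing the pressure to about 5 N and turning.

```bash
python3 -m crank '[{"tx":-0.03,"ty":-0.01,"tz":-0.04,"rx":0,"ry":0,"rz":0,"grip":5},{"tx":-0.03,"ty":-0.01,"tz":-0.04,"rx":0,"ry":0,"rz":-2.5,"grip":5},{"tx":-0.03,"ty":-0.01,"tz":-0.04,"rx":0,"ry":0,"rz":-5,"grip":5},{"tx":-0.03,"ty":-0.01,"tz":-0.04,"rx":0,"ry":0,"rz":-7.5,"grip":5},{"tx":-0.03,"ty":-0.01,"tz":-0.04,"rx":0,"ry":0,"rz":-10,"grip":5},{"tx":-0.03,"ty":-0.01,"tz":-0.04,"rx":0,"ry":0,"rz":-12.5,"grip":5},{"tx":-0.03,"ty":-0.01,"tz":-0.04,"rx":0,"ry":0,"rz":-15,"grip":5},{"tx":-0.03,"ty":-0.01,"tz":-0.04,"rx":0,"ry":0,"rz":-17.5,"grip":5}]';python3 st.py
```

```text
t: 13.15
ee_pos: [583.4, 104.1, 102.7]
eef_rot: [0.0, 0.939, 0.344, 0.001]
wrist_force: [-0.9, -0.1, 4.3]
finger_gap: 0.682
13.35 [5.8335e+02 1.0409e+02 1.0263e+02 6.5000e-01 1.3000e-01 5.3000e+00
 5.0000e-02 0.0000e+00 2.0000e-02] j6 0.9293608327856286
```

```bash
python3 -m crank '[{"tx":0,"ty":0,"tz":-0.01,"rx":0,"ry":0,"rz":-3,"grip":5},{"tx":0,"ty":0,"tz":-0.01,"rx":0,"ry":0,"rz":-6,"grip":5},{"tx":0,"ty":0,"tz":-0.01,"rx":0,"ry":0,"rz":-9,"grip":5},{"tx":0,"ty":0,"tz":-0.01,"rx":0,"ry":0,"rz":-12,"grip":5},{"tx":0,"ty":0,"tz":-0.01,"rx":0,"ry":0,"rz":-15,"grip":5},{"tx":0,"ty":0,"tz":-0.01,"rx":0,"ry":0,"rz":-18,"grip":5},{"tx":0,"ty":0,"tz":-0.01,"rx":0,"ry":0,"rz":-21,"grip":5},{"tx":0,"ty":0,"tz":-0.01,"rx":0,"ry":0,"rz":-24,"grip":5}]';python3 st.py
```

```text
t: 14.35
ee_pos: [583.3, 103.8, 102.5]
eef_rot: [0.001, 0.847, 0.532, 0.001]
wrist_force: [0.2, -0.6, 4.4]
finger_gap: 0.686
14.55 [ 5.8320e+02  1.0380e+02  1.0244e+02  8.1000e-01 -1.1000e-01  4.9200e+00
 -1.0000e-01 -9.0000e-02  2.0000e-02] j6 0.5110770986604665
```

```bash
python3 -m crank '[{"tx":0,"ty":0,"tz":0,"rx":0,"ry":0,"rz":-3,"grip":5},{"tx":0,"ty":0,"tz":0,"rx":0,"ry":0,"rz":-6,"grip":5},{"tx":0,"ty":0,"tz":0,"rx":0,"ry":0,"rz":-9,"grip":5},{"tx":0,"ty":0,"tz":0,"rx":0,"ry":0,"rz":-12,"grip":5},{"tx":0,"ty":0,"tz":0,"rx":0,"ry":0,"rz":-15,"grip":5},{"tx":0,"ty":0,"tz":0,"rx":0,"ry":0,"rz":-18,"grip":5},{"tx":0,"ty":0,"tz":0,"rx":0,"ry":0,"rz":-21,"grip":5},{"tx":0,"ty":0,"tz":0,"rx":0,"ry":0,"rz":-24,"grip":5}]';python3 st.py; python3 look.py w8
```

```text
t: 15.55
ee_pos: [581.8, 104.5, 101.0]
eef_rot: [-0.001, 0.718, 0.696, -0.0]
wrist_force: [1.5, 0.5, -1.3]
finger_gap: 0.684
15.75 [ 5.8181e+02  1.0444e+02  1.0104e+02  9.1000e-01  1.9200e+00 -2.2700e+00
  3.2000e-01 -2.0000e-01 -6.0000e-02] j6 0.0923718173554252
15.75 [581.81626122 104.40222659 101.12700939] [ 0.71236631  1.73697709 -2.79027262] 0.6864908824319459
```

View pics/w8.png

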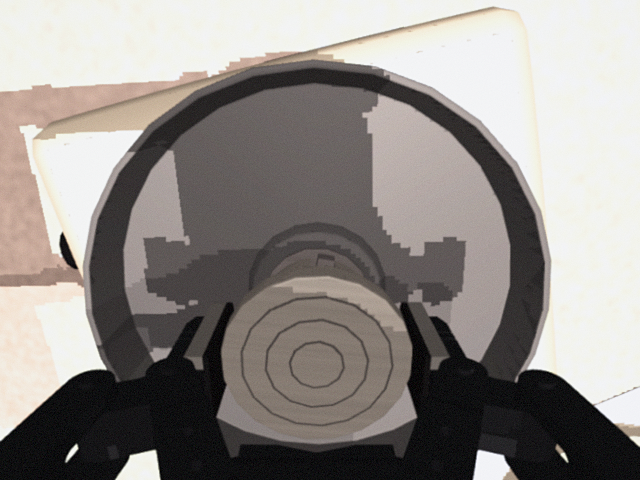

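It dropped in: the z support is gone and a small torque shows the slots are over the arms. I'm backing the turn off slightly and lowering gently.

```bash
python3 -m crank '[{"tx":0,"ty":0.05,"tz":0,"rx":0,"ry":0,"rz":1,"grip":5},{"tx":-0.03,"ty":0.1,"tz":0.05,"rx":0,"ry":0,"rz":2,"grip":5},{"tx":-0.03,"ty":0.1,"tz":0.1,"rx":0,"ry":0,"rz":2,"grip":5},{"tx":-0.03,"ty":0.1,"tz":0.15,"rx":0,"ry":0,"rz":2,"grip":5},{"tx":-0.03,"ty":0.1,"tz":0.2,"rx":0,"ry":0,"rz":2,"grip":5},{"tx":-0.03,"ty":0.1,"tz":0.25,"rx":0,"ry":0,"rz":2,"grip":5},{"tx":-0.03,"ty":0.1,"tz":0.3,"rx":0,"ry":0,"rz":2,"grip":5},{"tx":-0.03,"ty":0.1,"tz":0.3,"rx":0,"ry":0,"rz":2,"grip":5}]';python3 st.py
```

```text
t: 16.8
ee_pos: [582.6, 104.0, 99.1]
eef_rot: [-0.001, 0.73, 0.683, -0.0]
wrist_force: [-5.2, 2.9, 2.2]
finger_gap: 0.683
17.0 [ 5.8255e+02  1.0398e+02  9.9110e+01 -3.5400e+00  3.4700e+00  2.8600e+00
  5.4000e-01  7.7000e-01 -4.0000e-02] j6 0.12518468241440056
```

```bash
python3 -m crank '[{"tx":0.02,"ty":-0.02,"tz":0,"rx":0,"ry":0,"rz":0,"grip":5},{"tx":0.04,"ty":-0.05,"tz":0,"rx":0,"ry":0,"rz":0,"grip":5},{"tx":0.05,"ty":-0.06,"tz":0,"rx":0,"ry":0,"rz":0,"grip":5},{"tx":0.05,"ty":-0.06,"tz":0.05,"rx":0,"ry":0,"rz":0,"grip":5},{"tx":0.05,"ty":-0.06,"tz":0.1,"rx":0,"ry":0,"rz":0,"grip":5},{"tx":0.05,"ty":-0.06,"tz":0.1,"rx":0,"ry":0,"rz":0,"grip":5},{"tx":0.05,"ty":-0.06,"tz":0.1,"rx":0,"ry":0,"rz":0,"grip":5},{"tx":0.05,"ty":-0.06,"tz":0.1,"rx":0,"ry":0,"rz":0,"grip":5}]';python3 st.py
```

```text
t: 18.0
ee_pos: [582.5, 104.3, 98.0]
eef_rot: [-0.0, 0.73, 0.683, -0.0]
wrist_force: [-3.6, 2.6, 2.4]
finger_gap: 0.69
18.2 [ 5.8253e+02  1.0428e+02  9.8050e+01 -4.5900e+00  2.2600e+00  2.3300e+00
  5.0000e-01  7.5000e-01 -0.0000e+00] j6 0.1261045656115396
```

```bash
python3 -m crank '[{"tx":0.02,"ty":-0.04,"tz":0,"rx":0,"ry":0,"rz":0,"grip":5},{"tx":0.03,"ty":-0.08,"tz":0,"rx":0,"ry":0,"rz":0,"grip":5},{"tx":0.03,"ty":-0.08,"tz":0.04,"rx":0,"ry":0,"rz":0,"grip":5},{"tx":0.03,"ty":-0.08,"tz":0.08,"rx":0,"ry":0,"rz":0,"grip":5},{"tx":0.03,"ty":-0.08,"tz":0.12,"rx":0,"ry":0,"rz":0,"grip":5},{"tx":0.03,"ty":-0.08,"tz":0.15,"rx":0,"ry":0,"rz":0,"grip":5},{"tx":0.03,"ty":-0.08,"tz":0.15,"rx":0,"ry":0,"rz":0,"grip":5},{"tx":0.03,"ty":-0.08,"tz":0.15,"rx":0,"ry":0,"rz":0,"grip":5}]';python3 st.py
```

```text
t: 19.2
ee_pos: [582.2, 104.6, 96.6]
eef_rot: [0.0, 0.73, 0.683, 0.0]
wrist_force: [-1.4, 3.2, 2.3]
finger_gap: 0.687
19.4 [ 5.8218e+02  1.0459e+02  9.6550e+01 -1.5600e+00  1.9600e+00  9.8000e-01
  4.6000e-01  3.0000e-01  1.0000e-02] j6 0.1269076563525877
```

```bash
python3 -m crank '[{"tx":0.02,"ty":-0.02,"tz":0,"rx":0,"ry":0,"rz":0,"grip":5},{"tx":0.03,"ty":-0.03,"tz":0.02,"rx":0,"ry":0,"rz":0,"grip":5},{"tx":0.03,"ty":-0.03,"tz":0.04,"rx":0,"ry":0,"rz":0,"grip":5},{"tx":0.03,"ty":-0.03,"tz":0.06,"rx":0,"ry":0,"rz":0,"grip":5},{"tx":0.03,"ty":-0.03,"tz":0.08,"rx":0,"ry":0,"rz":0,"grip":5},{"tx":0.03,"ty":-0.03,"tz":0.1,"rx":0,"ry":0,"rz":0,"grip":5},{"tx":0.03,"ty":-0.03,"tz":0.12,"rx":0,"ry":0,"rz":0,"grip":5},{"tx":0.03,"ty":-0.03,"tz":0.12,"rx":0,"ry":0,"rz":0,"grip":5}]';python3 st.py
```

```text
t: 20.4
ee_pos: [581.9, 104.9, 95.4]
eef_rot: [0.0, 0.73, 0.683, 0.0]
wrist_force: [-0.3, 1.6, 0.3]
finger_gap: 0.688
20.6 [ 5.8190e+02  1.0488e+02  9.5390e+01  6.4000e-01  2.4200e+00  4.4000e-01
  3.9000e-01 -1.0000e-01  0.0000e+00] j6 0.12746015141293596
```

```bash
python3 -m crank '[{"tx":0.02,"ty":0,"tz":0.02,"rx":0,"ry":0,"rz":0,"grip":5},{"tx":0.03,"ty":0,"tz":0.04,"rx":0,"ry":0,"rz":0,"grip":5},{"tx":0.03,"ty":0,"tz":0.06,"rx":0,"ry":0,"rz":0,"grip":5},{"tx":0.03,"ty":0,"tz":0.07,"rx":0,"ry":0,"rz":0,"grip":5},{"tx":0.03,"ty":0,"tz":0.08,"rx":0,"ry":0,"rz":0,"grip":5},{"tx":0.03,"ty":0,"tz":0.08,"rx":0,"ry":0,"rz":0,"grip":5},{"tx":0.03,"ty":0,"tz":0.08,"rx":0,"ry":0,"rz":0,"grip":5},{"tx":0.03,"ty":0,"tz":0.08,"rx":0,"ry":0,"rz":0,"grip":5}]';python3 st.py
```

```text
t: 21.6
ee_pos: [581.9, 105.0, 95.0]
eef_rot: [0.0, 0.73, 0.683, 0.0]
wrist_force: [0.4, 2.3, 5.2]
finger_gap: 0.684
21.8 [ 5.8191e+02  1.0506e+02  9.5010e+01 -8.8000e-01  1.7400e+00  5.7700e+00
  2.6000e-01  5.0000e-02  0.0000e+00] j6 0.12797522480414902
```

Seated: the head stopped at z = 95.0, 7.6 mm below its standing height, with support under it. I'm releasing.

```bash
python3 -m crank '[{"tx":0,"ty":0,"tz":-0.03,"rx":0,"ry":0,"rz":0,"grip":5.8},{"tx":0,"ty":0,"tz":-0.03,"rx":0,"ry":0,"rz":0,"grip":6.2},{"tx":0,"ty":0,"tz":-0.03,"rx":0,"ry":0,"rz":0,"grip":6.6},{"tx":0,"ty":0,"tz":-0.03,"rx":0,"ry":0,"rz":0,"grip":7.2},{"tx":0,"ty":0,"tz":-0.03,"rx":0,"ry":0,"rz":0,"grip":8},{"tx":0,"ty":0,"tz":-0.03,"rx":0,"ry":0,"rz":0,"grip":8.5},{"tx":0,"ty":0,"tz":-0.03,"rx":0,"ry":0,"rz":0,"grip":8.5},{"tx":0,"ty":0,"tz":-0.03,"rx":0,"ry":0,"rz":0,"grip":8.5}]' 20;python3 st.py; python3 look.py w9
```

```text
t: 22.8
ee_pos: [581.7, 105.1, 94.8]
eef_rot: [0.0, 0.73, 0.683, -0.0]
wrist_force: [-0.1, 0.4, 0.4]
finger_gap: 0.994
23.0 [ 5.8171e+02  1.0514e+02  9.4850e+01  2.8000e-01  6.3000e-01 -9.0000e-02
  2.0000e-02  1.0000e-02  3.0000e-02] j6 0.12793088002713945
23.0 [581.70342487 105.13200024  94.83631698] [ 0.88272903  0.52917745 -0.13027716] 0.9957424860916568
```

View pics/w9.png

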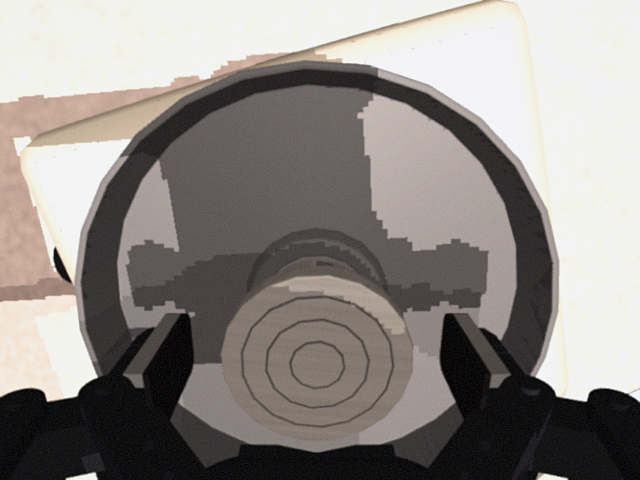

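The head stayed put on release, with the disc at (317,362) clear of both fingers. Now I'm lifting away and inspecting.

```bash
python3 -m crank '[{"tx":0,"ty":0,"tz":-0.5,"rx":0,"ry":0,"rz":0,"grip":8.5},{"tx":0,"ty":0,"tz":-2,"rx":0,"ry":0,"rz":0,"grip":8.5},{"tx":0,"ty":0,"tz":-4,"rx":0,"ry":0,"rz":0,"grip":8.5},{"tx":0,"ty":0,"tz":-7,"rx":0,"ry":0,"rz":0,"grip":8.5},{"tx":-2,"ty":0,"tz":-10,"rx":0,"ry":0,"rz":0,"grip":8.5},{"tx":-5,"ty":0,"tz":-12,"rx":0,"ry":0,"rz":0,"grip":8.5},{"tx":-8,"ty":0,"tz":-12,"rx":0,"ry":0,"rz":0,"grip":8.5},{"tx":-8,"ty":0,"tz":-12,"rx":0,"ry":0,"rz":0,"grip":8.5}]';python3 st.py; python3 look.py w10 wide_head_mid:104
python3 - <<'E'
from h import *
im=robot.get_image("scene")
cv2.imwrite("pics/s10.png",im[:,:,::-1])
im=robot.get_image("top")
cv2.imwrite("pics/t10.png",im[:,:,::-1])
s=robot.get_state();C=cam("wrist",s); im=cv2.imread("pics/w10.png")
E
```

```text
t: 24.05
ee_pos: [576.6, 23.7, 216.4]
eef_rot: [0.001, 0.731, 0.682, 0.001]
wrist_force: [-0.1, -0.4, -0.4]
finger_gap: 0.998
24.25 [ 5.7642e+02  2.5590e+01  2.1547e+02 -3.0000e-01  3.3000e-01 -2.1000e-01
  0.0000e+00  0.0000e+00  0.0000e+00] j6 -0.00960514556676442
24.25 [576.34141043  26.11902847 215.02732669] [-0.43843182  0.95095172 -0.12797142] 0.9945810279487095
wide_head_mid 0.71 (249.5, 378.5) [524.03641154 -75.16695334 104.        ] tool cm [-10.45760567  -4.55059531  11.09720095]
wide_head_mid 0.66 (314.3, 97.3) [581.06144301 105.73181368 104.        ] tool cm [ 7.9695635  -0.05598432 11.10667992]
wide_head_mid 0.58 (117.5, 359.7) [434.34874493 -55.46353298 104.        ] tool cm [ -9.08425036 -13.62996304  11.09718386]
 mask 0.96 [213.6, 347.7, 283.9, 416.0]
 mask 0.66 [77.7, 329.2, 138.9, 380.7]
 mask 0.58 [256.5, 37.5, 376.0, 156.1]
```

View pics/w10.png

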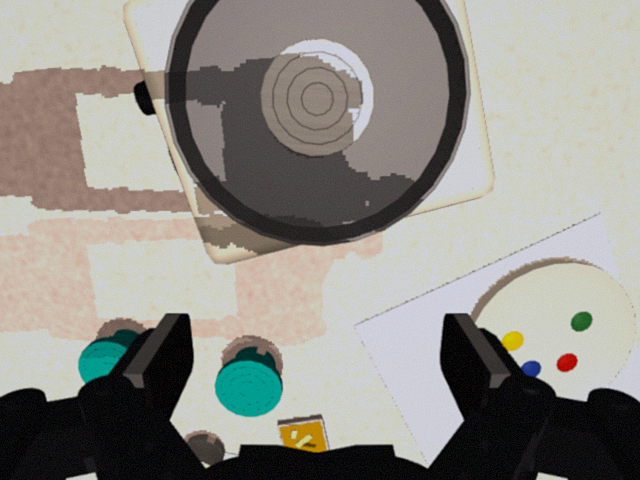

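View pics/s10.png

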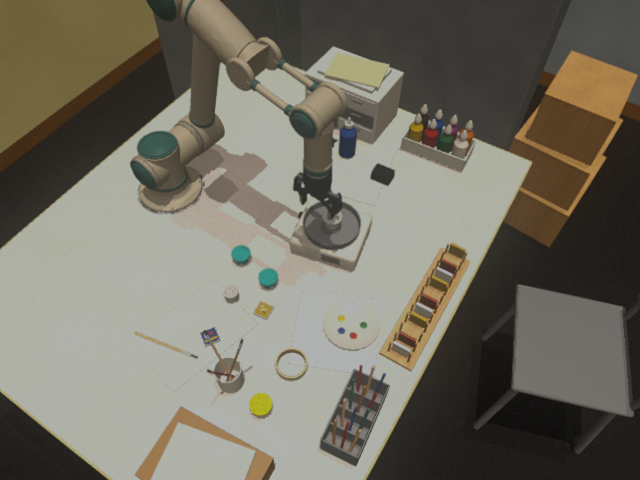

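View pics/t10.png

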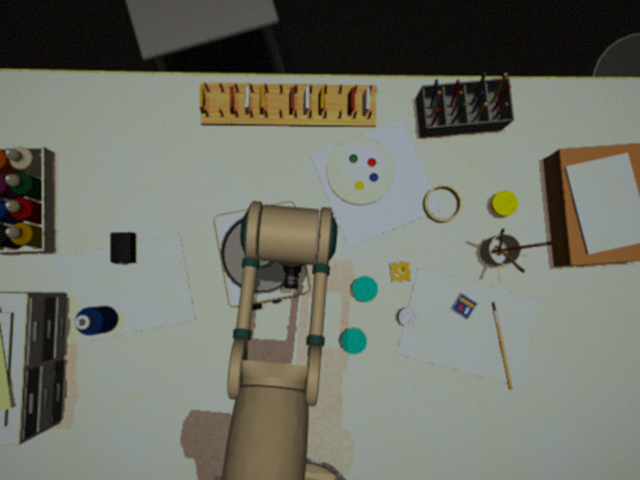

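```bash
python3 look.py w11
python3 - <<'E'
from h import *
s=robot.get_state();C=cam("wrist",s);im=cv2.imread("pics/w11.png")
c=atz((317,98.5),C,123);print(c)
for z,col in ((123,(0,0,255)),(130.5,(0,255,0))):
    c=atz((317,98.5),C,z)
    for a in np.arange(0,360,5):
        q=proj([c[0]+30*np.cos(np.radians(a)),c[1]+30*np.sin(np.radians(a)),z],C)
        cv2.circle(im,tuple(int(round(v)) for v in q),0,col,-1)
cv2.imwrite("pics/w11o.png",cv2.resize(im[25:170,230:400],None,fx=4,fy=4,interpolation=cv2.INTER_NEAREST))
E
```

```text
24.5 [576.3223937   25.92438593 214.67680635] [ 0.0421912  -0.77921812 -1.13904161] 0.9918800500786508
[582.42766423 104.39719258 123.        ]
```

View pics/w11o.png

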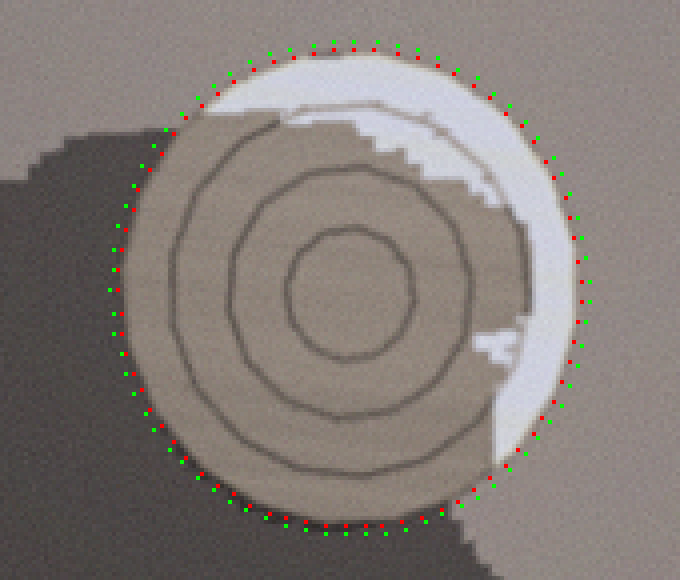

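The disc's outline matches the home-height circle (red, z = 123), not the raised one (green). It looks level and centred on the spindle at about (582.5,104), so I'm handing in.

```bash
python3 -c "
from bench import robot
print(robot.job_done(), robot.get_state()['t'])"
```

```text
the job is handed in; nothing more can be done
the job is handed in; nothing more can be done
```

The wide bare-aluminium head is on the spindle and appears to be fully home and level. I released it and handed the job in at about 24.5 s.

**What I did:** I gripped the head across its rim and set it over the nose until it stood on the drive arms at TCP height 102.6 mm. I turned it by up to about 65° at about 5–9 N until the slots dropped over the dog. I then eased it down at under about 8 N with small sideways corrections.

**Last checks:**
- **Height:** it stopped at 95.0 mm, 7.6 mm below where it stood on the arms; the expected drop is 7.5 mm. It was supported there and stayed put when released.
- **Fit:** the disc's outline in the wrist picture matches the home-height circle and is centred on the spindle axis to within about 1 mm. I saw no tilt, but I had no side view to check the level directly.
- **Rest of the table:** in the scene and top pictures after the release, everything else was where it started. The gripper was open, clear of the wheel and touching nothing.

**What went wrong:** the first move command was refused because its rows lacked some keys, and nothing moved. While lowering the head, sideways force reached about 6 N before I corrected it.

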